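# Reset the iris damper of a welding bench's fume inlet

## Robot

A 6-joint arm with a two-finger parallel gripper is mounted at the origin on the work surface. World frame = base frame: x ahead of the robot, y to its left, z up, the work surface at z = 0. Lengths are in m, angles in rad, forces in N, time in s.
With the tool pointing down it reaches from about 0.25 to 0.775 m from the base axis. Payload 4 kg.
Tool frame: the origin (TCP) lies on the centre line of the jaws, within the pads' length; the fingertips stand 8 mm ahead of it and the grasp point (between the pads) lies 11 mm behind it; z points along the fingers, y is the direction in which the jaws open and shut (so a half turn about z gives the same grasp; the last joint's range is limited). The gripper opens to 94 mm and grips with 3 to 60 N. Pads are 16 mm wide; open, the fingers measure 119 mm over their backs; the gripper's body (75 mm by 177 mm) begins 78 mm behind the grasp point.
Start: joints at [-0.103, 0.087, 1.371, -0, 1.684, -0.103], TCP at [0.55, -0, 0.214] pointing down, gripper open.
Joint ranges: [-3.1, 3.1], [-0.76, 2.03], [0.27, 2.55], [-1.08, 4.22], [0.17, 2.65], [-2.57, 2.57]. Speed limits (rad/s): [2.79, 2.79, 3.14, 3.14, 3.14, 3.14].

## Interface

Orientations are given as [roll, pitch, yaw] about the fixed x, y, z axes, in that order (R = Rz(yaw) Ry(pitch) Rx(roll)).
In Python, from bench import robot, cams, close_job gives the robot as it stands.
- The arm moves only by the tool arm_command, never from a script. Its argument "plan" is one flat list of numbers, 7 for each row, row after row: the shift along the tool's x, y, z in cm, then the turn, a rotation vector about the tool's x, y, z in degrees, then the closure, from 0 (fully open) to 1 (shut). A call has 1 to 8 rows; each row shifts and turns the commanded pose from where the row before left it, along the tool's axes as they then stand; what a row does not reach is not made up. A row lasts 1/8 s, in which the tool goes at most 62.5 mm and 10.7 degrees, less where a joint would pass 70% of its speed; a pose out of reach is approached as far as the arm can. A call with a gripper value outside its range is refused whole. The fingers move at their own pace and stop on an object; the grip force is fixed at half the most. Time passes only in rows, so rows that do not move let the fingers close. It gives the time, the measured TCP pose, the force and the opening at its end, in the units of the state.
- robot.get_obs(): the state, without advancing time (a new reading comes with each control period).
- cams.snapshot(name): name is "scene" or "side" or "wrist"; returns a dict with "pixels" (400x640x3 uint8, red, green, blue), "fov_y" (degrees; the focal length in pixels is half the picture's height over the tangent of half this angle, whatever the lens; pixels are square), "cx", "cy" (the principal point, pixels), "camera_from_world" (4x4, takes a point from world to camera coordinates); the wrist camera has in their place "tool_from_camera" (4x4, takes a point from camera to tool coordinates, whose origin is the TCP and whose axes are the flange's). Camera axes: x right, y up, looking along -z (the intrinsics and any distortion apply to the point x, -y, -z); pixel columns grow to the right and rows downward; lengths in m; the calibration is good to about 2 mm. The wrist camera is an equidistant fisheye: a pixel r from the principal point sees the ray r / f radians off the axis. A picture is of the moment at which its call begins: read the wrist's pose just before it. There is no depth.
- close_job(): hands the job in, once; it reports no verdict.
The state is a dict: "time": time; "joint_positions": joint angles; "qvel": joint speeds; "joint_torque": joint torques, N m; "tool_pos": TCP position; "ee_rot": TCP orientation; "wrist_force": force on the tool from outside, world axes, zero at the start; "wrist_torque": the same for the moment, N m; "width": finger opening in m.
Only numpy, scipy, OpenCV 4.12 (cv2) and the standard library are available. Lean on these libraries where they do the work, as an engineer would, in place of code of your own. Each camera call takes 0.05 s, during which the arm holds its last target.

## Task

Reset the airflow of the fume inlet on the welding bench: with the fingertips, push the iris damper's lever all the way round to its open stop to work the blades free, then push it back round the scale until its pointer lies over the red set marker, and leave it there. Only push the lever, never pinch it between the fingers, and do not shift the red marker or any of the loose things on the bench.

Things in the scene. Friction and masses are not known exactly. Their poses are not given: they have to be found in the camera images.
- damper: Fume inlet with iris damper, fixed to the bench, in a new place and yaw each time. Round galvanised casing, 189 mm diameter, 35 to 85 mm above the bench, on a 230 mm square, 6 mm flange; its 137 mm wide open mouth rises to 121 mm. Origin: on the damper's vertical axis at bench height; x points to the middle of the white scale plate, z up.
- damper_lever (a joint): Angle of lever and ring about the damper's vertical axis, rad: 0 at the closed stop, 1.571 at the open stop, growing counter-clockwise seen from above. The lever points 45 degrees clockwise of the damper's x axis at 0, 45 degrees counter-clockwise of it at 1.571. Friction holds it where it is left; pushing at the handle takes about 2.5 N.
- lever_handle (a point): Centre of the lever's handle, 169 mm from the damper's axis, 105 mm high. x outward along the lever, y counter-clockwise (opening), z up. Upright steel bar, 6 mm thick, 90 to 122 mm high, with a yellow plastic grip cheek on each side: in all 20 mm wide (y), 54 mm long (x: 142 to 196 mm from the axis), cheeks 92 to 118 mm high. Free space below it.
- lever_pointer (a point): Point on the top of the flat steel pointer bar (8 mm wide), which is the lever's part over the scale, 132 mm from the axis and 98 mm above the bench. Axes as the lever's.
- grip_closed_side: The yellow plastic grip cheek (54 x 7 x 26 mm) on the handle's clockwise side: pushing on its outer face opens the damper. Origin at its centre, 6.5 mm from the middle of the handle; axes as the lever's.
- grip_open_side: The same grip cheek on the handle's counter-clockwise side: pushing on its outer face closes the damper. Origin at its centre, 6.5 mm from the middle of the handle.
- set_marker (a joint): Angle of the red set marker on the scale, rad, measured as the lever's is, so the pointer is on the marker when both are equal. It lies between 0.35 and 1.05, at another place each time, and sits stiffly.
- marker_tab (a point): Top centre of the red set marker, a flat red clip 15 mm wide (along the scale) and 18 mm long over the rim of the scale plate, 134.5 mm from the damper's axis and 88.5 mm above the bench, with the pointer bar passing 4 mm above it. x points outward from the damper's axis, z up.
- hammer: Loose hammer, 280 mm long, lying on the bench to the left; to be left alone. Origin under its middle, x from handle to head.
- offcut: Loose steel pipe offcut, 42 mm diameter, 60 mm high, standing by the damper; to be left alone. Origin at the centre of its underside.
- bracket: Loose steel angle bracket, 70 x 50 x 60 mm, on the bench beyond the lever's sweep; to be left alone. Origin at the centre of its underside.
- spraycan: Loose yellow spray can, 65 mm diameter, 190 mm high, on the bench to the right; to be left alone. Origin at the centre of its underside.
- scale_middle (a point): Middle of the white scale plate's top, 85 mm high, 125 mm from the damper's axis; axes as the damper's. The plate is a sector, 142 mm outer radius, 52 degrees either side of here, with 16 dark marks 6 degrees apart, every fifth longer, and a black wedge wider towards the open end. A steel stop pin (8 mm thick, up to 101 mm high, 109 mm from the axis) stands at each end.

How it is judged:
By the outcome, as a careful person would: the job done as asked, in the order asked, and still so for the second after the job is handed in, with the robot touching nothing.
It also fails if it takes over 58 s, if anything falls off the work surface, if the arm or the gripper's body presses on something with over 40 N, if the wrist force passes 120 N, or if a joint passes its speed limit or range.

## Working session

There is one attempt and no reset: what is moved stays moved. The work goes in short steps, Python scripts to look and compute and a tool call to move; the robot and the scene stay as the last step left them, time stands still between calls to the robot, and variables do not carry over. Pictures are saved under pics/ and viewed, and the job is handed in when it is done.

Besides the shell and the picture viewer there is one more tool, called after "Emit:" in YAML: its name, and indented under it one key for each argument. arm_command: Moves the arm, as the interface text tells. Its arguments: {"type":"object","properties":{"plan":{"type":"array","items":{"type":"number"}}},"required":["plan"]}

```bash
ls; mkdir -p pics
python3 - <<'E'
from bench import robot,cams
import cv2,json
o=robot.get_obs();print({k:(v if not hasattr(v,'tolist') else v.tolist()) for k,v in o.items()})
for n in ["scene","side","wrist"]:
    s=cams.snapshot(n);cv2.imwrite(f"pics/{n}0.png",s["pixels"][:,:,::-1])
    print(n,{k:(v.tolist() if hasattr(v,'tolist') else v) for k,v in s.items() if k!="pixels"})
E
```

```text
pics
{'time': 0.0, 'joint_positions': [-0.10310049683914595, 0.0879468828934831, 1.372263986835379, -1.0318713621856442e-05, 1.683567752842238, -0.1030991747738202], 'qvel': [-0.0003041119064180016, -0.0021360348320032616, 0.0010851378457425475, 0.0005300719823936227, -0.0008662615276233435, -0.0007318636492686687], 'joint_torque': [0.001285428152186796, -34.01826024055481, -30.242371559143066, 0.07182202069088817, 0.032972999615594745, -0.00011314195489831036], 'tool_pos': [0.5494711379018334, 4.629562288803666e-05, 0.2123036461084352], 'ee_rot': [-3.139417236625401, -0.00021477114419798937, 1.5707936211364706], 'wrist_force': [-0.7744347937151104, 0.4140393310470241, -0.35642241188224044], 'wrist_torque': [-0.020830687800669326, 0.006070071615366807, -0.017843862669528747], 'width': 0.09398588077233971}
scene {'fov_y': 51.32603171107669, 'cx': 316.53566352095913, 'cy': 196.8866686377101, 'camera_from_world': [[-0.8561491631323173, 0.5165258962415266, 0.014477878978648853, 0.5221742633072249], [-0.29656321329349106, -0.5141163873635639, 0.8048196075924576, 0.08720820011830531], [0.4
[... 190 characters left out ...]
amera_from_world': [[-0.9969330947736087, -0.07806278184001755, -0.005532326500898902, 0.6113619676369428], [0.05573850524924908, -0.7578965536254793, 0.64998925609213, -0.10599038599477519], [-0.05493290068523745, 0.647687437035812, 0.7599232594994624, -1.0325677707516512], [0.0, 0.0, 0.0, 1.0]]}
wrist {'fov_y': 65.70646984690485, 'cx': 328.66411877068526, 'cy': 198.40353410541144, 'tool_from_camera': [[-0.0009452524855599433, 0.9713489902998305, 0.23765572903095986, 0.06849880974562353], [0.9999985862080718, 0.0012486805160134818, -0.0011262232573080646, -0.0007582472529669149], [-0.0013907119021983102, 0.23765432846987536, -0.9713487973328305, -0.17227454557442018], [0.0, 0.0, 0.0, 1.0]]}
```

View pics/scene0.png

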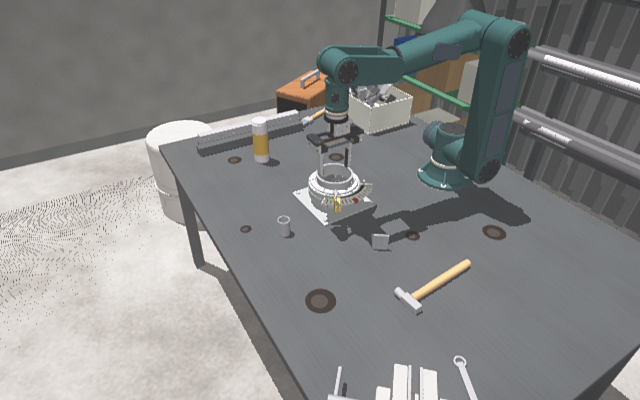

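View pics/side0.png

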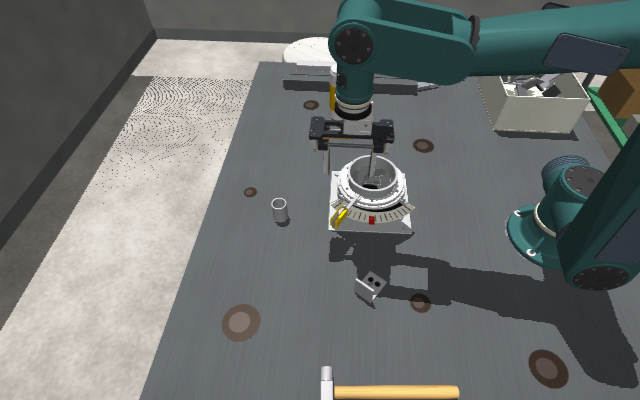

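View pics/wrist0.png

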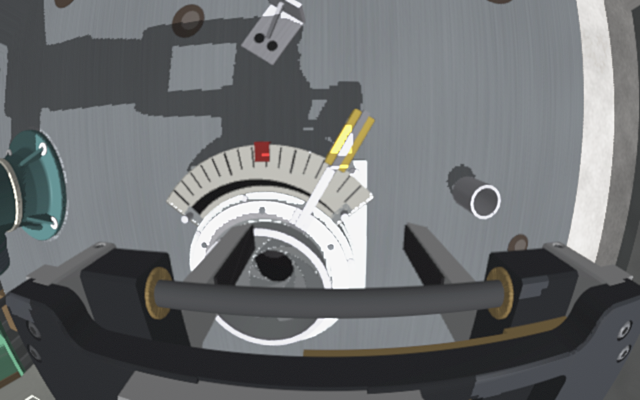

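```bash
cat > h.py <<'E'
import numpy as np,cv2
from scipy.spatial.transform import Rotation as R
from bench import robot,cams
def shot(name):
    o=robot.get_obs(); s=cams.snapshot(name)
    f=200/np.tan(np.radians(s["fov_y"]/2))
    if name=="wrist":
        T=np.eye(4);T[:3,:3]=R.from_euler("xyz",o["ee_rot"]).as_matrix();T[:3,3]=o["tool_pos"]
        W=T@np.array(s["tool_from_camera"])
    else: W=np.linalg.inv(np.array(s["camera_from_world"]))
    s.update(name=name,W=W,f=f,obs=o);return s
def ray(s,uv):
    uv=np.atleast_2d(uv).astype(float);d=uv-[s["cx"],s["cy"]]
    if s["name"]=="wrist":
        r=np.linalg.norm(d,axis=1)+1e-12;t=r/s["f"]
        v=np.c_[d[:,0]/r*np.sin(t),-d[:,1]/r*np.sin(t),-np.cos(t)]
    else: v=np.c_[d[:,0]/s["f"],-d[:,1]/s["f"],-np.ones(len(d))]
    return s["W"][:3,3],v@s["W"][:3,:3].T
def plane(s,uv,z):
    c,v=ray(s,uv);return c+v*((z-c[2])/v[:,2])[:,None]
def proj(s,P):
    P=np.atleast_2d(P);p=(P-s["W"][:3,3])@s["W"][:3,:3]
    if s["name"]=="wrist":
        r=np.hypot(p[:,0],p[:,1]);t=np.arctan2(r,-p[:,2]);q=np.c_[p[:,0]/r,-p[:,1]/r]*(s["f"]*t)[:,None]
    else: q=np.c_[p[:,0],-p[:,1]]/(-p[:,2:])*s["f"]
    return q+[s["cx"],s["cy"]]
def blobs(s,kind):
    h=cv2.cvtColor(s["pixels"],cv2.COLOR_RGB2HSV)
    if kind=="red": m=((h[...,0]<6)|(h[...,0]>174))&(h[...,1]>150)&(h[...,2]>80)
    else: m=(h[...,0]>18)&(h[...,0]<35)&(h[...,1]>110)&(h[...,2]>90)
    m=m.astype(np.uint8);n,l,st,c=cv2.connectedComponentsWithStats(m)
    return m,[(st[i].tolist(),c[i].round(1).tolist()) for i in range(1,n) if st[i,4]>12]
E
python3 - <<'E'
from h import *
s=shot("wrist")
for k in("red","yel"): print(k,blobs(s,k)[1])
im=s["pixels"][90:290,150:390,::-1]
cv2.imwrite("pics/crop1.png",cv2.resize(im,None,fx=3,fy=3,interpolation=cv2.INTER_CUBIC))
s2=shot("side")
for k in("red","yel"): print(k,blobs(s2,k)[1])
cv2.imwrite("pics/crop2.png",cv2.resize(s2["pixels"][130:250,310:430,::-1],None,fx=5,fy=5,interpolation=cv2.INTER_CUBIC))
E
```

```text
red [([255, 142, 14, 19, 238], [261.6, 150.9])]
yel [([325, 109, 36, 56, 346], [342.8, 134.4]), ([339, 117, 35, 55, 371], [356.5, 143.5]), ([145, 269, 12, 28, 101], [149.2, 282.7]), ([492, 269, 4, 7, 13], [493.5, 271.8]), ([502, 270, 11, 23, 83], [508.2, 281.7]), ([499, 295, 14, 23, 95], [507.6, 307.3]), ([146, 299, 14, 20, 86], [150.4, 308.9]), ([551, 317, 14, 10, 40], [557.6, 321.1]), ([509, 323, 35, 13, 68], [523.2, 327.9]), ([523, 326, 15, 9, 36], [530.8, 330.5]), ([496, 335, 11, 5, 19], [500.9, 337.3]), ([305, 339, 177, 17, 528], [390.7, 349.1]), ([482, 338, 9, 5, 15], [486.3, 340.4])]
red [([369, 216, 6, 9, 40], [371.1, 219.9])]
yel [([330, 84, 6, 27, 122], [332.0, 97.3]), ([323, 137, 9, 2, 14], [326.6, 137.4]), ([333, 138, 20, 1, 20], [342.5, 138.0]), ([330, 206, 13, 20, 42], [334.6, 215.0]), ([334, 208, 14, 20, 117], [340.7, 217.4]), ([335, 387, 124, 9, 1007], [397.6, 390.6])]
```

View pics/crop1.png

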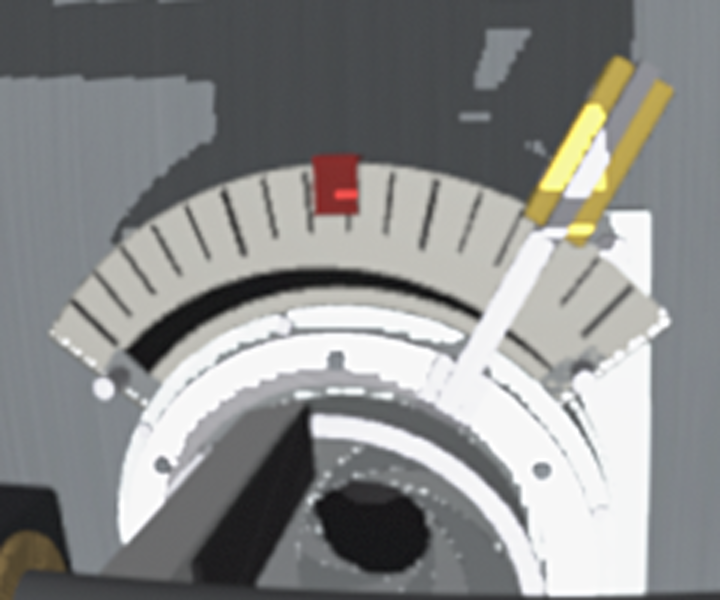

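View pics/crop2.png

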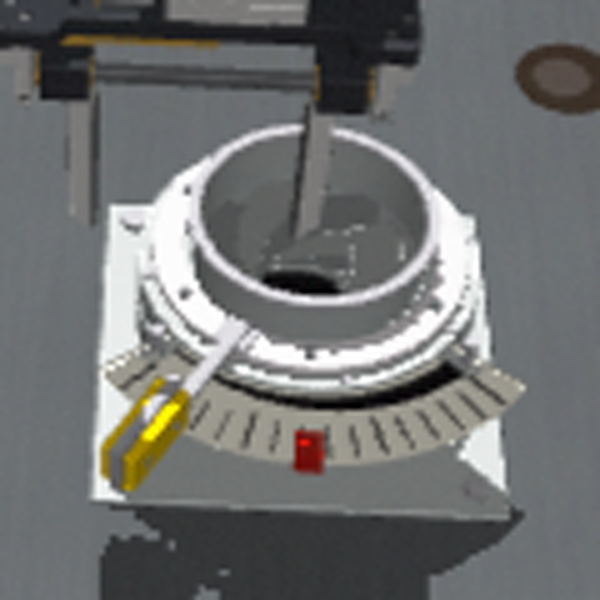

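```bash
cat > fit.py <<'E'
from h import *
from scipy.optimize import least_squares
s=shot("wrist")
cl=lambda p:np.array(p)/3.+[150,90]-1/3
marks={0:(608,312),1:(580,282),3:(508,237),4:(470,222),5:(429,215),6:(390,203),8:(307,203),9:(270,208),10:(232,222),11:(199,232),12:(167,250),13:(139,268),14:(112,293),15:(92,322)}
arc=cl([(120,238),(240,170),(290,162),(390,163),(440,172),(500,195),(668,320),(50,333)])
ids=np.array(list(marks));mp=plane(s,cl(list(marks.values())),.085)[:,:2];ap=plane(s,arc,.085)[:,:2]
ang=np.radians(-45+6*ids)
def res(p):
    d=mp-p[:2];a=p[2]+ang
    e=d[:,1]*np.cos(a)-d[:,0]*np.sin(a)
    return np.r_[e,np.hypot(*(ap-p[:2]).T)-.142]
r=least_squares(res,[.55,0,1.57],loss="soft_l1",f_scale=.001)
c=r.x;print("centre,yaw",c,np.degrees(c[2]));print((res(c)*1e3).round(1))
def ang_of(P):
    d=P[:,:2]-c[:2];return np.arctan2(d[:,1],d[:,0])-c[2]+np.pi/4,np.hypot(*d.T)
print("marker",ang_of(plane(s,[261.6,150.5],.0885)))
m,b=blobs(s,"yel")
# grips z top .118
for uv in ([342.8,134.4],[356.5,143.5]): print("grip",ang_of(plane(s,uv,.118)))
E
python3 fit.py
```

```text
centre,yaw [ 0.48263182 -0.09181212  1.58769362] 90.96814343065803
[-1.1 -0.9 -0.1 -0.4 -0.3 -0.5  0.5 -0.1  0.9  0.   0.4 -0.3  0.8  1.4
  0.7  2.3  1.5  0.8  0.7 -0.4 -0.2 -1.4]
marker (array([0.75806866]), array([0.13578491]))
grip (array([0.28898948]), array([0.17072266]))
grip (array([0.20574112]), array([0.16987344]))
```

```bash
cat > mv.py <<'E'
from h import *
import sys
C=np.array([.4826,-.0918]);Y=1.5877
def goto(theta,r,b,z):
    """error from measured pose to target in tool axes (cm,deg); b = offset clockwise (m)"""
    o=robot.get_obs();M=R.from_euler("xyz",o["ee_rot"])
    w=Y-np.pi/4+theta
    P=np.r_[C+r*np.array([np.cos(w),np.sin(w)])-b*np.array([-np.sin(w),np.cos(w)]),z]
    T=R.from_euler("xyz",[np.pi,0,w])
    d=M.inv().apply(P-o["tool_pos"])*100;t=(M.inv()*T).as_rotvec(degrees=True)
    print("shift cm",d.round(2),"turn deg",t.round(2),"target",P.round(4),"tcp",np.round(o["tool_pos"],4))
def arc(r,b,deg):
    a=np.radians(deg);p=np.array([r,-b]);q=np.array([[np.cos(a),-np.sin(a)],[np.sin(a),np.cos(a)]])@p-p
    print("arc row cm",(q[0]*100).round(3),(-q[1]*100).round(3),"turn z",-deg)
E
python3 -c "
from mv import *
goto(.247,.175,.036,.21);goto(.247,.175,.036,.105)
arc(.175,.0225,4)"
```

```text
shift cm [4.2  5.12 0.31] turn deg [-4.000e-02  1.000e-02  2.988e+01] target [0.601 0.042 0.21 ] tcp [0.5498 0.     0.2131]
shift cm [ 4.2   5.12 10.81] turn deg [-4.000e-02  1.000e-02  2.988e+01] target [0.601 0.042 0.105] tcp [0.5498 0.     0.2131]
arc row cm 0.114 -1.226 turn z -4
```

Emit:
arm_command:
  plan: [2.1,2.55,0,0,0,0,1,2.1,2.55,0,0,0,0,1,0,0,0,0,0,10,1,0,0,0,0,0,10,1,0,0,0,0,0,10,1,0,0,0,0,0,0,1,0,0,0,0,0,0,1,0,0,0,0,0,0,1]

```text
time: 1.3
tool_pos: [0.601, 0.042, 0.2135]
ee_rot: [3.142, -0.0, 1.048]
wrist_force: [0.0, -0.2, 0.2]
width: 0.0173
```

```bash
python3 -c "
from mv import *
goto(.247,.175,.036,.105)
s=shot('wrist');cv2.imwrite('pics/w1.png',s['pixels'][:,:,::-1]);print(robot.get_obs()['width'])
print(blobs(s,'red')[1])
"
```

```text
shift cm [ 0.   -0.   10.85] turn deg [ 0.   -0.   -0.05] target [0.601 0.042 0.105] tcp [0.601  0.042  0.2135]
0.013311040642260245
[([224, 236, 19, 20, 215], [233.1, 246.1])]
```

View pics/w1.png

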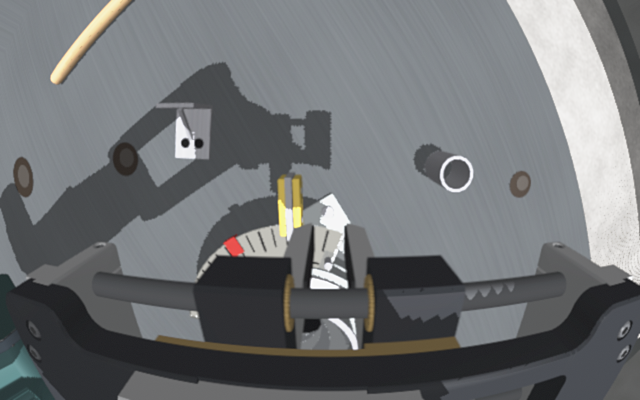

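Emit:
arm_command:
  plan: [0,0,3,0,0,0,1,0,0,3,0,0,0,1,0,0,2,0,0,0,1,0,0,2,0,0,0,1,0,0,0.8,0,0,0,1,0,0,0,0,0,0,1,0,0,0,0,0,0,1]

```text
time: 2.22
tool_pos: [0.6017, 0.042, 0.1067]
ee_rot: [3.14, -0.001, 1.047]
wrist_force: [-0.1, -0.1, 0.6]
width: 0.0008
```

```bash
python3 -c "
from mv import *
goto(.247,.175,.036,.105)
s=shot('wrist');cv2.imwrite('pics/w2.png',s['pixels'][:,:,::-1]);print(robot.get_obs()['width'])
s=shot('side');cv2.imwrite('pics/s2.png',cv2.resize(s['pixels'][130:250,300:420,::-1],None,fx=4,fy=4))
"
```

```text
shift cm [-0.03 -0.07  0.17] turn deg [ 0.11 -0.06 -0.11] target [0.601 0.042 0.105] tcp [0.6017 0.042  0.1067]
0.0004835195592464536
```

View pics/w2.png

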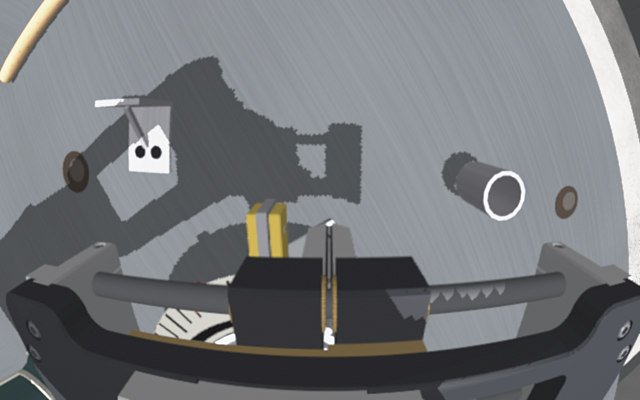

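View pics/s2.png

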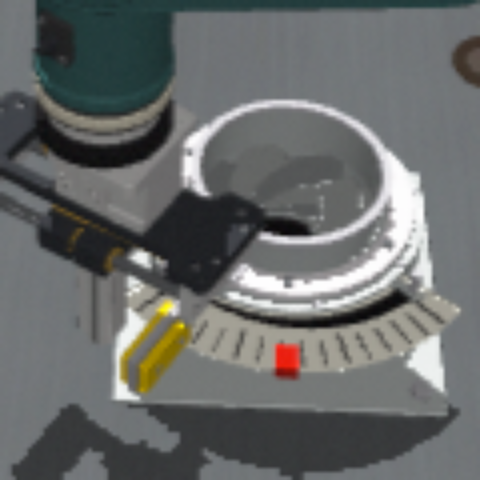

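Emit:
arm_command:
  plan: [0,-1.0,0,0,0,0,1,0,-0.35,0,0,0,0,1,0.114,-1.226,0,0,0,-4,1,0.114,-1.226,0,0,0,-4,1,0.114,-1.226,0,0,0,-4,1,0.114,-1.226,0,0,0,-4,1,0.114,-1.226,0,0,0,-4,1]

```text
time: 3.2
tool_pos: [0.5354, 0.0765, 0.106]
ee_rot: [3.138, 0.001, 1.399]
wrist_force: [2.6, -1.7, -1.1]
width: 0.0005
```

```bash
python3 -c "
from mv import *
goto(.247+np.radians(20),.175,.0225,.105)
s=shot('wrist');cv2.imwrite('pics/w3.png',s['pixels'][:,:,::-1]);print(robot.get_obs()['wrist_force'])
s=shot('side');cv2.imwrite('pics/s3.png',cv2.resize(s['pixels'][130:250,300:420,::-1],None,fx=4,fy=4))
"
```

```text
shift cm [ 0.02 -0.07  0.1 ] turn deg [0.19 0.05 0.01] target [0.5348 0.0767 0.105 ] tcp [0.5354 0.0765 0.106 ]
[-1.05486348 -0.36608405 -0.02587316]
```

View pics/w3.png

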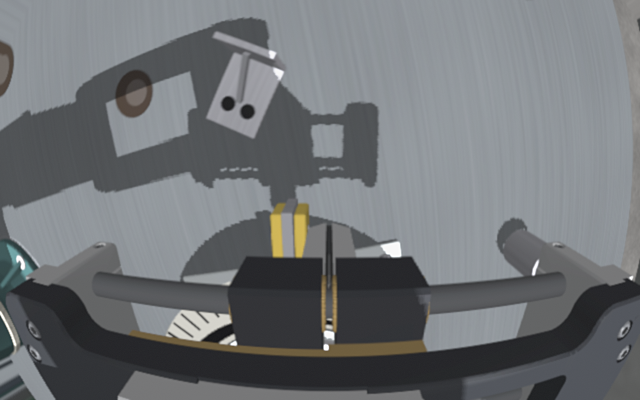

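View pics/s3.png

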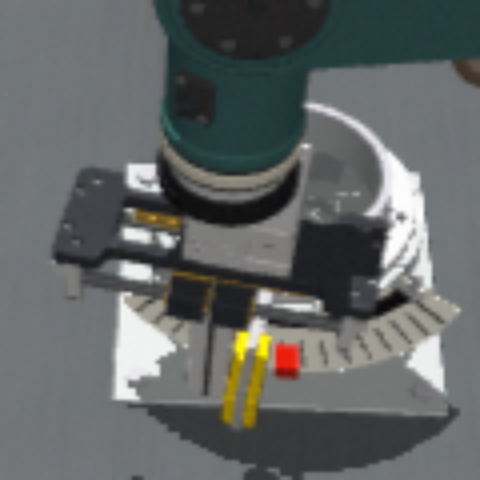

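Emit:
arm_command:
  plan: [0.114,-1.226,0,0,0,-4,1,0.114,-1.226,0,0,0,-4,1,0.114,-1.226,0,0,0,-4,1,0.114,-1.226,0,0,0,-4,1,0.114,-1.226,0,0,0,-4,1,0.114,-1.226,0,0,0,-4,1,0.114,-1.226,0,0,0,-4,1]

```text
time: 4.18
tool_pos: [0.4507, 0.0816, 0.1059]
ee_rot: [3.139, 0.001, 1.886]
wrist_force: [2.5, -1.3, -1.3]
width: 0.0002
```

Emit:
arm_command:
  plan: [0.114,-1.226,0,0,0,-4,1,0.114,-1.226,0,0,0,-4,1,0.114,-1.226,0,0,0,-4,1,0.114,-1.226,0,0,0,-4,1,0.114,-1.226,0,0,0,-4,1,0,0,0,0,0,0,1]

```text
time: 4.92
tool_pos: [0.3922, 0.0601, 0.1058]
ee_rot: [3.141, 0.0, 2.232]
wrist_force: [0.5, 0.9, 0.0]
width: 0.0002
```

```bash
python3 -c "
from mv import *
goto(np.radians(82.15),.175,.0225,.105)
s=shot('wrist');cv2.imwrite('pics/w4.png',s['pixels'][:,:,::-1]);print(robot.get_obs()['wrist_force'])
for st,c in blobs(s,'yel')[1]: print(st,c)
arc(.175,.0225,2)
"
```

```text
shift cm [-0.03 -0.02  0.08] turn deg [ 0.04  0.01 -0.25] target [0.3923 0.0598 0.105 ] tcp [0.3922 0.0601 0.1058]
[ 0.04485533  0.13460924 -0.76526251]
[293, 205, 15, 53, 623] [299.5, 229.4]
[270, 206, 14, 31, 260] [275.3, 221.3]
[272, 238, 10, 16, 108] [276.1, 245.6]
[272, 256, 10, 2, 17] [276.4, 256.6]
[332, 277, 4, 55, 131] [334.1, 305.2]
[322, 279, 4, 53, 147] [323.1, 306.2]
[131, 331, 119, 21, 314] [187.4, 341.5]
[419, 341, 6, 10, 23] [421.7, 345.1]
[400, 342, 15, 7, 26] [407.9, 344.2]
[341, 345, 13, 3, 19] [346.4, 346.2]
[382, 344, 8, 6, 15] [385.9, 345.6]
[312, 346, 27, 9, 54] [326.3, 350.0]
[251, 348, 10, 5, 25] [256.5, 350.0]
[262, 348, 11, 6, 17] [266.5, 351.0]
[277, 349, 6, 5, 14] [279.6, 351.1]
[389, 348, 21, 6, 30] [400.0, 351.0]
[301, 350, 8, 5, 13] [304.6, 351.8]
arc row cm 0.068 -0.612 turn z -2
```

View pics/w4.png

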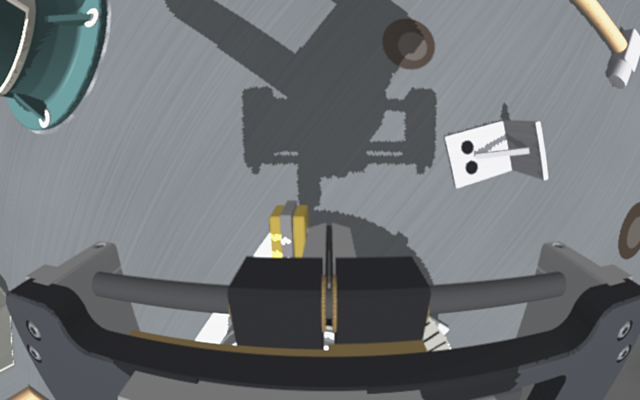

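Emit:
arm_command:
  plan: [0.068,-0.612,0,0,0,-2,1,0.068,-0.612,0,0,0,-2,1,0.068,-0.612,0,0,0,-2,1,0.034,-0.306,0,0,0,-1,1,0,0,0,0,0,0,1]

```text
time: 5.6
tool_pos: [0.3749, 0.0483, 0.1057]
ee_rot: [3.141, 0.0, 2.355]
wrist_force: [0.9, 1.4, 1.2]
width: 0.0004
```

```bash
cat > lev.py <<'E'
from mv import *
def lever(s):
    m,b=blobs(s,'yel'); m[:195]=0;m[275:]=0;m[:,:230]=0;m[:,345:]=0
    ys,xs=np.nonzero(m); top=ys.min()
    out=[]
    for v in range(top+3,top+12,2):
        x=xs[ys==v]
        P=plane(s,[(x.min()+x.max())/2,v],.117)[0]
        d=P[:2]-C; out.append((np.arctan2(d[1],d[0])-Y+np.pi/4,np.hypot(*d)))
    print(np.round(out,3).tolist()); return np.median([o[0] for o in out])
E
python3 -c "
from lev import *
goto(np.radians(89.15),.175,.0225,.105)
s=shot('wrist');print(lever(s));print(robot.get_obs()['wrist_force'])
"
```

```text
shift cm [-0.02 -0.07  0.07] turn deg [ 0.04  0.   -0.17] target [0.3745 0.0476 0.105 ] tcp [0.3749 0.0483 0.1057]
[[1.54, 0.199], [1.543, 0.198], [1.544, 0.197], [1.546, 0.196], [1.547, 0.195]]
1.544345616017016
[0.8569695  1.44251147 0.51122997]
```

Nearly there; creep on until the stop's reaction shows.

Emit:
arm_command:
  plan: [0.034,-0.306,0,0,0,-1,1,0,0,0,0,0,0,1,0.034,-0.306,0,0,0,-1,1,0,0,0,0,0,0,1]

```text
time: 6.15
tool_pos: [0.3717, 0.046, 0.1058]
ee_rot: [3.134, 0.001, 2.392]
wrist_force: [6.6, 5.6, -2.7]
width: 0.0003
```

```bash
python3 -c "
from lev import *
goto(np.radians(91.15),.175,.0225,.105)
s=shot('wrist');print(lever(s));print(robot.get_obs()['wrist_force'])
"
```

```text
shift cm [-0.   -0.3   0.08] turn deg [ 0.41  0.04 -0.09] target [0.3697 0.0438 0.105 ] tcp [0.3717 0.046  0.1058]
[[1.564, 0.199], [1.565, 0.198], [1.567, 0.197], [1.57, 0.196], [1.571, 0.195]]
1.5668836284848315
[ 6.73190446  7.54256563 -2.3749917 ]
```

Emit:
arm_command:
  plan: [0,-0.2,0,0,0,0,1,0,0,0,0,0,0,1]

```text
time: 6.45
tool_pos: [0.3716, 0.0459, 0.1059]
ee_rot: [3.13, 0.001, 2.392]
wrist_force: [10.0, 10.6, -5.4]
width: 0.0002
```

```bash
python3 -c "
from lev import *
goto(np.radians(91.15),.175,.0225,.105)
s=shot('wrist');print(lever(s));print(robot.get_obs()['wrist_force'])
"
```

```text
shift cm [-0.   -0.29  0.09] turn deg [ 0.68  0.05 -0.08] target [0.3697 0.0438 0.105 ] tcp [0.3716 0.0459 0.1059]
[[1.565, 0.199], [1.566, 0.198], [1.568, 0.197], [1.57, 0.196], [1.572, 0.195]]
1.5675503894596035
[ 9.79471437 11.18610209 -4.92017905]
```

Emit:
arm_command:
  plan: [0,1,0,0,0,0,1,0,1,0,0,0,0,1,0,0,-4,0,0,0,1,0,0,-4,0,0,0,1,0,0,-3,0,0,0,1,0,0,0,0,0,0,1]

```text
time: 7.25
tool_pos: [0.3834, 0.0572, 0.2177]
ee_rot: [3.139, 0.004, 2.391]
wrist_force: [-0.2, 0.2, -0.3]
width: 0.0005
```

```bash
python3 -c "
from lev import *
goto(1.571,.175,-.036,.215)
s=shot('wrist');cv2.imwrite('pics/w5.png',s['pixels'][:,:,::-1]);print(robot.get_obs()['wrist_force'])
s=shot('side');cv2.imwrite('pics/s5.png',cv2.resize(s['pixels'][130:250,300:440,::-1],None,fx=5,fy=5))
"
```

```text
shift cm [ 0.14 -7.42  0.25] turn deg [0.14 0.22 1.02] target [0.3317 0.0039 0.215 ] tcp [0.3834 0.0572 0.2177]
[-0.04611633 -0.4044656  -1.03028636]
```

View pics/w5.png

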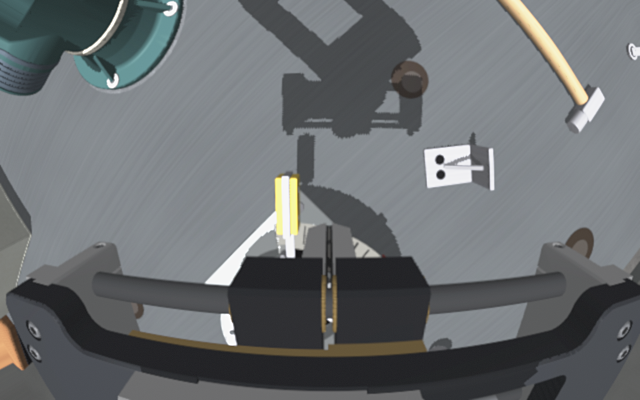

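View pics/s5.png

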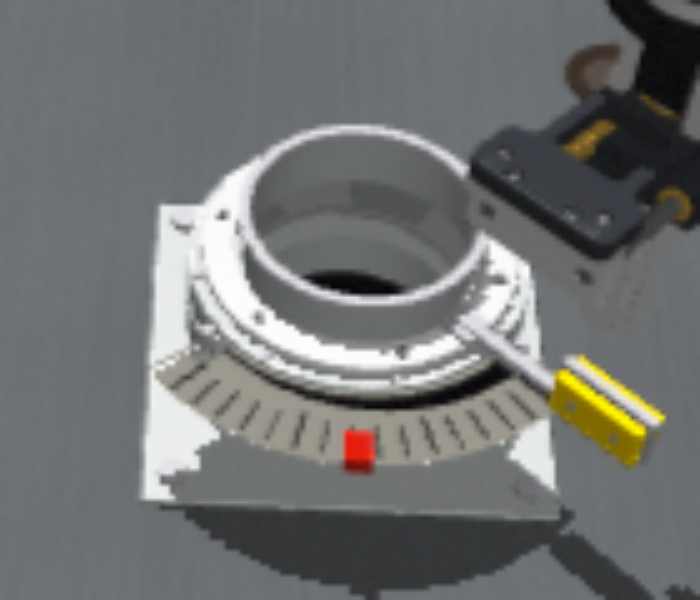

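Emit:
arm_command:
  plan: [0,-2.5,0,0,0,0,1,0,-2.5,0,0,0,0,1,0,-2.5,0,0,0,1,1,0,0,0,0,0,0,1,0,0,0,0,0,0,1]

```text
time: 7.98
tool_pos: [0.3308, 0.0028, 0.2144]
ee_rot: [-3.141, -0.002, 2.374]
wrist_force: [0.1, -1.0, 0.0]
width: 0.0007
```

```bash
python3 -c "
from lev import *
goto(1.571,.175,-.036,.105)
s=shot('wrist');cv2.imwrite('pics/w6.png',s['pixels'][:,:,::-1]);print(robot.get_obs()['wrist_force'])
"
```

```text
shift cm [-1.000e-02  1.600e-01  1.094e+01] turn deg [-0.04 -0.1   0.03] target [0.3317 0.0039 0.105 ] tcp [0.3308 0.0028 0.2144]
[0.90145823 0.02906568 0.04734829]
```

View pics/w6.png

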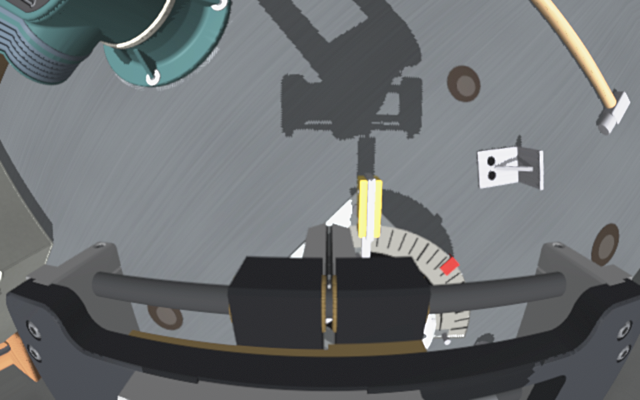

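Emit:
arm_command:
  plan: [0,0.1,3,0,0,0,1,0,0,3,0,0,0,1,0,0,2,0,0,0,1,0,0,2,0,0,0,1,0,0,0.9,0,0,0,1,0,0,0,0,0,0,1,0,0,0,0,0,0,1]

```text
time: 8.9
tool_pos: [0.3323, 0.0032, 0.1073]
ee_rot: [3.141, 0.001, 2.374]
wrist_force: [-0.2, 0.2, 1.4]
width: 0.0004
```

```bash
python3 -c "
from lev import *
goto(1.571,.175,-.0225,.105)
arc(.175,-.0225,-3)
s=shot('wrist');cv2.imwrite('pics/w7.png',s['pixels'][:,:,::-1]);print(robot.get_obs()['wrist_force'])
"
```

```text
shift cm [0.09 1.36 0.23] turn deg [0.05 0.07 0.04] target [0.3411 0.0136 0.105 ] tcp [0.3323 0.0032 0.1073]
arc row cm 0.094 0.919 turn z 3
[ 0.11904869  0.17781111 -0.04042885]
```

View pics/w7.png

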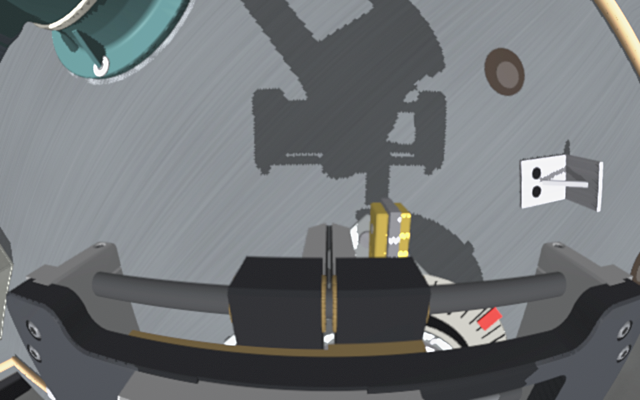

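Emit:
arm_command:
  plan: [0.1,0.9,0,0,0,0,1,0,0.45,0,0,0,0,1,0.094,0.919,0,0,0,3,1,0.094,0.919,0,0,0,3,1,0.094,0.919,0,0,0,3,1,0.094,0.919,0,0,0,3,1,0.094,0.919,0,0,0,3,1,0.094,0.919,0,0,0,3,1]

```text
time: 9.95
tool_pos: [0.3797, 0.0522, 0.1068]
ee_rot: [-3.14, 0.0, 2.058]
wrist_force: [-2.5, -0.6, 2.2]
width: 0.0002
```

Emit:
arm_command:
  plan: [0.094,0.919,0,0,0,3,1,0.094,0.919,0,0,0,3,1,0.094,0.919,0,0,0,3,1,0.094,0.919,0,0,0,3,1,0.094,0.919,0,0,0,3,1,0.062,0.613,0,0,0,2,1,0,0,0,0,0,0,1]

```text
time: 10.82
tool_pos: [0.4267, 0.0761, 0.1065]
ee_rot: [3.142, -0.0, 1.764]
wrist_force: [-0.2, 0.2, 0.2]
width: 0.0007
```

```bash
cat >> lev.py <<'E'
def lever2(s):
    m,b=blobs(s,'yel'); m[:195]=0;m[275:]=0;m[:,:345]=0;m[:,430:]=0
    ys,xs=np.nonzero(m); top=ys.min();out=[]
    for v in range(top+3,top+12,2):
        x=xs[ys==v];P=plane(s,[(x.min()+x.max())/2,v],.117)[0]
        d=P[:2]-C; out.append((np.arctan2(d[1],d[0])-Y+np.pi/4,np.hypot(*d)))
    print(np.round(out,3).tolist()); return np.median([o[0] for o in out])
E
python3 -c "
from lev import *
goto(np.radians(55),.175,-.0225,.105)
s=shot('wrist');cv2.imwrite('pics/w8.png',s['pixels'][:,:,::-1]);print(robot.get_obs()['wrist_force']);print(lever2(s))
s=shot('side');cv2.imwrite('pics/s8.png',cv2.resize(s['pixels'][130:250,300:440,::-1],None,fx=5,fy=5))
s=shot('scene');cv2.imwrite('pics/c8.png',cv2.resize(s['pixels'][130:250,270:410,::-1],None,fx=5,fy=5))
"
```

```text
shift cm [-0.04  0.05  0.15] turn deg [ 0.   -0.    0.09] target [0.4272 0.0757 0.105 ] tcp [0.4267 0.0761 0.1065]
[ 0.08859962  0.68333175 -0.4097851 ]
[[0.978, 0.199], [0.976, 0.198], [0.975, 0.197], [0.972, 0.196], [0.97, 0.195]]
0.9747199813695111
```

View pics/w8.png

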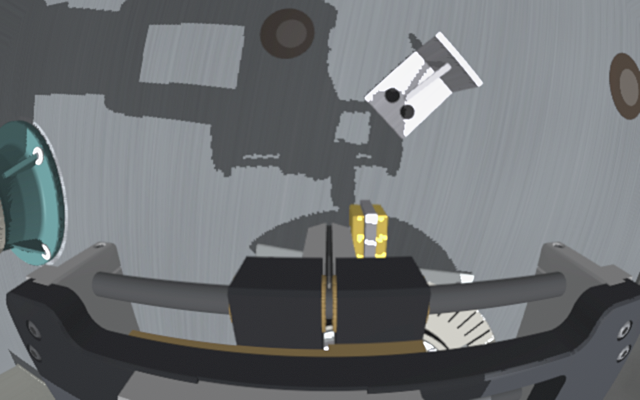

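View pics/s8.png

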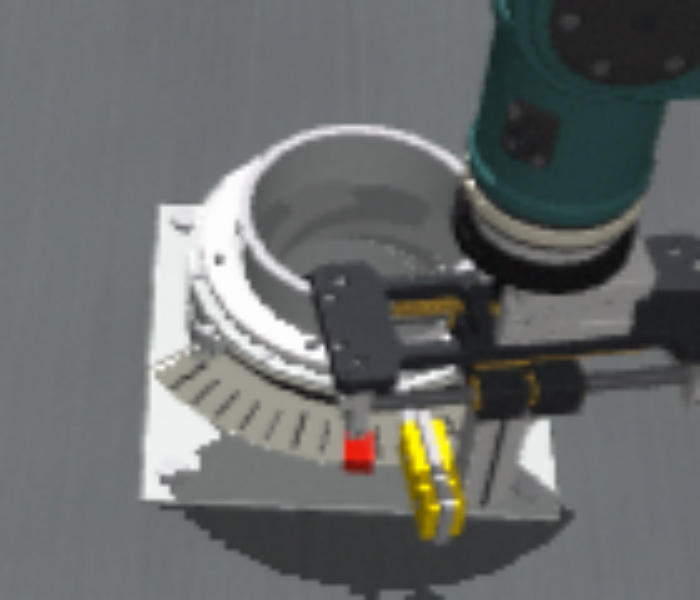

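View pics/c8.png

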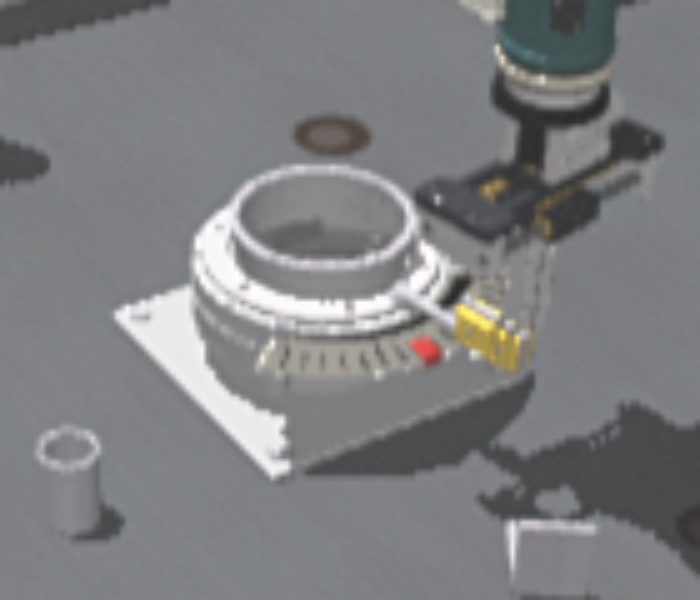

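Emit:
arm_command:
  plan: [0.062,0.613,0,0,0,2,1,0.062,0.613,0,0,0,2,1,0.062,0.613,0,0,0,2,1,0.062,0.613,0,0,0,2,1,0.031,0.306,0,0,0,1,1,0,0,0,0,0,0,1]

```text
time: 11.72
tool_pos: [0.4537, 0.0818, 0.1064]
ee_rot: [3.141, 0.0, 1.606]
wrist_force: [-0.4, 1.4, 0.9]
width: 0.0002
```

```bash
python3 -c "
from lev import *
goto(np.radians(46),.175,-.0225,.105)
s=shot('wrist');print(robot.get_obs()['wrist_force']);print(lever2(s))
s=shot('side');cv2.imwrite('pics/s9.png',cv2.resize(s['pixels'][130:250,300:440,::-1],None,fx=5,fy=5))
"
```

```text
shift cm [0.05 0.04 0.14] turn deg [0.04 0.03 0.03] target [0.4541 0.0823 0.105 ] tcp [0.4537 0.0818 0.1064]
[-0.70606634 -0.0902961  -0.05521483]
[[0.82, 0.199], [0.819, 0.198], [0.817, 0.196], [0.816, 0.195], [0.813, 0.194]]
0.817418494126819
```

View pics/s9.png

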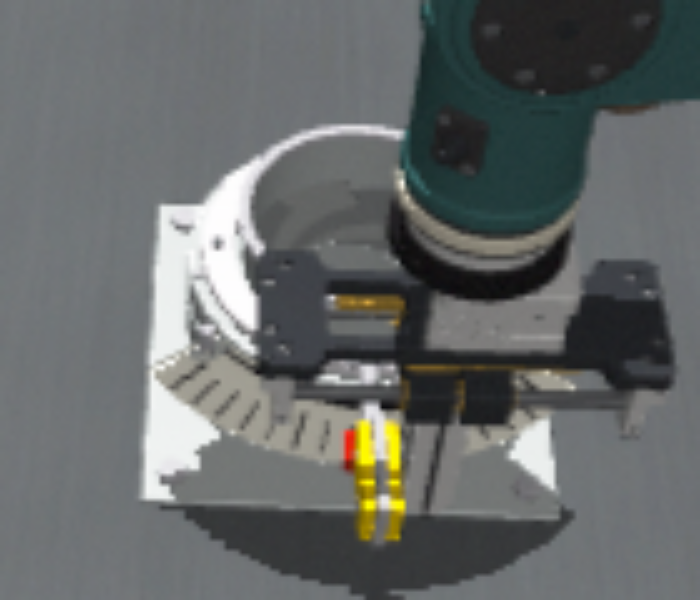

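Emit:
arm_command:
  plan: [0.031,0.306,0,0,0,1,1,0.031,0.306,0,0,0,1,1,0,0,0,0,0,0,1,0,-1.5,0,0,0,0,1,0,-1.0,-2,0,0,0,1,0,0,-5,0,0,0,1,0,0,-4,0,0,0,1]

```text
time: 12.7
tool_pos: [0.4339, 0.0828, 0.2184]
ee_rot: [3.139, -0.0, 1.571]
wrist_force: [1.2, 0.4, 0.8]
width: 0.0004
```

Emit:
arm_command:
  plan: [-4,0,0,0,0,0,1,-4,0,0,0,0,0,1,-2,0,0,0,0,0,1,0,0,0,0,0,0,1,0,0,0,0,0,0,1]

```text
time: 13.32
tool_pos: [0.4341, -0.0166, 0.2166]
ee_rot: [3.141, -0.0, 1.571]
wrist_force: [0.0, -0.6, 0.3]
width: 0.0007
```

```bash
python3 -c "
from lev import *
s=shot('wrist');cv2.imwrite('pics/w10.png',s['pixels'][:,:,::-1])
print(robot.get_obs()['tool_pos'],blobs(s,'red')[1],blobs(s,'yel')[1][:4])
cv2.imwrite('pics/w10c.png',cv2.resize(s['pixels'][80:240,220:430,::-1],None,fx=3.5,fy=3.5,interpolation=cv2.INTER_CUBIC))
import pickle;pickle.dump(s,open('s10.pkl','wb'))
"
```

```text
[ 0.4342111  -0.01640183  0.21658668] [([374, 129, 1, 13, 13], [374.0, 135.0]), ([385, 131, 2, 12, 23], [385.5, 136.7])] [([370, 67, 11, 61, 456], [375.1, 102.4]), ([390, 68, 5, 21, 25], [393.6, 76.4]), ([389, 93, 7, 35, 159], [391.8, 112.9]), ([322, 279, 3, 52, 145], [323.0, 304.8])]
```

View pics/w10.png

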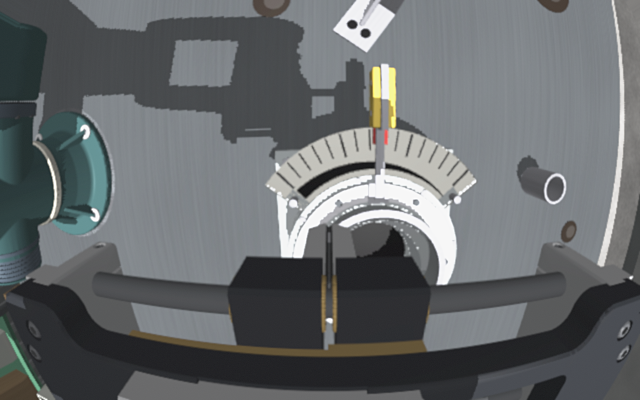

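View pics/w10c.png

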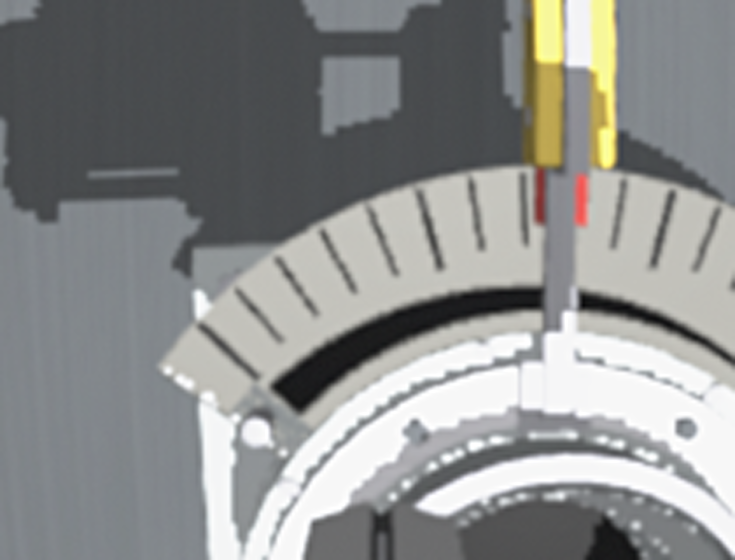

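```bash
python3 -c "
from lev import *
import pickle
s=pickle.load(open('s10.pkl','rb'))
s['pixels']
cv2.imwrite('pics/w10d.png',cv2.resize(s['pixels'][60:160,350:420,::-1],None,fx=6,fy=6,interpolation=cv2.INTER_NEAREST))
"
```

```text
(no output)
```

View pics/w10d.png

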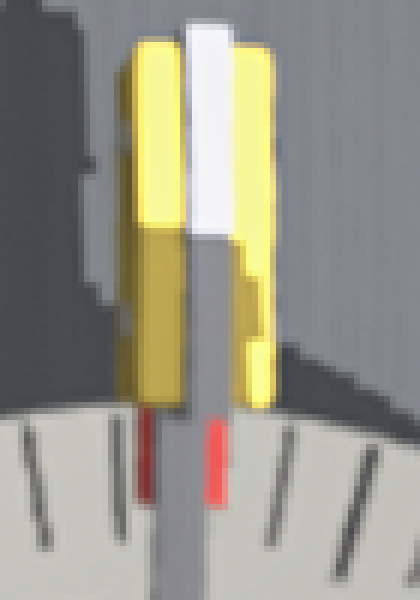

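```bash
cat > m10.py <<'E'
from lev import *
import pickle
s=pickle.load(open('s10.pkl','rb'))
# refit scale from this view: marks clicked in 3.5x crop (offset 220,80)
cl=lambda p:np.array(p)/3.5+[220,80]-.36
M={15:(229,350),14:(260,315),13:(297,286),12:(338,261),11:(383,241),10:(430,229),9:(477,213),8:(524,208),6:(619,213),5:(664,230),4:(706,239)}
A=cl([(162,367),(300,240),(370,200),(440,175),(500,166),(650,175)])
from scipy.optimize import least_squares
ids=np.array(list(M));mp=plane(s,cl(list(M.values())),.085)[:,:2];ap=plane(s,A,.085)[:,:2];ang=np.radians(-45+6*ids)
def res(p):
    d=mp-p[:2];a=p[2]+ang
    return np.r_[d[:,1]*np.cos(a)-d[:,0]*np.sin(a),np.hypot(*(ap-p[:2]).T)-.142]
r=least_squares(res,[.48,-.09,1.58],loss="soft_l1",f_scale=.001);c=r.x;print(c,(res(c)*1e3).round(1))
def pa(uv,z):
    for cc in (c,np.r_[C,Y]):
        d=plane(s,uv,z)[:,:2]-cc[:2];print("  ",(np.arctan2(d[:,1],d[:,0])-cc[2]+np.pi/4).round(4),np.hypot(*d.T).round(4))
v=60+460/6
print("marker L,R");pa([[350+139/6-.5,v],[350+228/6-.5,v]],.0885)
print("pointer L,R");pa([[350+154/6-.5,v],[350+205/6-.5,v]],.098)
print("bar top L,R far");pa([[350+187/6-.5,60+30/6],[350+234/6-.5,60+30/6]],.122)
E
python3 m10.py
```

```text
[ 0.48496664 -0.09186424  1.60333859] [-0.   0.   0.3  0.3  0.2  0.2 -0.1  0.1 -0.1 -0.7 -0.2  0.2 -0.8  0.2
  0.8  0.3 -0. ]
marker L,R
   [0.8163 0.7051] [0.1323 0.1325]
   [0.8141 0.7029] [0.1321 0.1325]
pointer L,R
   [0.8085 0.7469] [0.1326 0.1326]
   [0.8063 0.7447] [0.1325 0.1326]
bar top L,R far
   [0.7857 0.7507] [0.1966 0.1968]
   [0.7893 0.7543] [0.1964 0.1968]
```

Emit:
arm_command:
  plan: [0,2.4,0,0,0,0,1,0,2.3,0,0,0,0,1,0,0,0,0,0,0,1,0,0,0,0,0,0,1]

```text
time: 13.88
tool_pos: [0.4808, -0.0166, 0.2163]
ee_rot: [-3.141, -0.0, 1.572]
wrist_force: [0.2, -0.7, 0.1]
width: 0.0004
```

```bash
python3 -c "
from lev import *
s=shot('wrist');print(robot.get_obs()['tool_pos'])
import pickle;pickle.dump(s,open('s11.pkl','wb'))
print(proj(s,[.4815,.043,.09]))
cv2.imwrite('pics/w11d.png',cv2.resize(s['pixels'][60:200,270:390,::-1],None,fx=4,fy=4,interpolation=cv2.INTER_NEAREST))
for v in range(132,146,2): print(v,s['pixels'][v,318:342].tolist() if v==136 else '')
"
```

```text
[ 0.48075074 -0.01668999  0.21653302]
[[329.94785364 133.37770942]]
132 
134 
136 [[195, 194, 187], [192, 191, 185], [168, 167, 162], [128, 128, 125], [127, 128, 125], [174, 174, 168], [187, 146, 139], [227, 124, 122], [243, 204, 212], [243, 247, 250], [242, 244, 246], [242, 242, 244], [242, 242, 244], [243, 243, 245], [243, 244, 245], [244, 246, 247], [243, 249, 251], [240, 210, 219], [237, 112, 113], [237, 75, 71], [238, 77, 73], [235, 104, 100], [218, 167, 161], [196, 193, 187]]
138 
140 
142 
144
```

View pics/w11d.png

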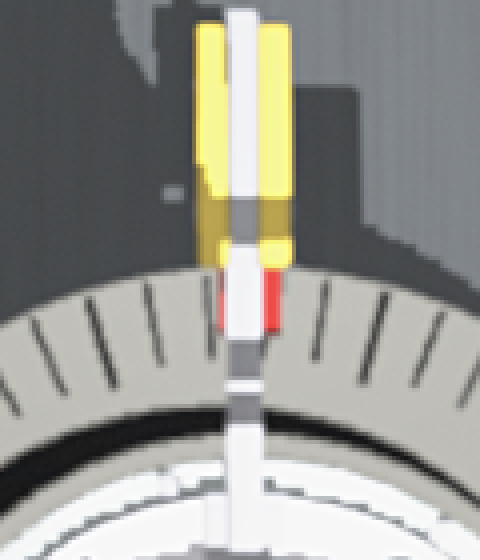

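```bash
python3 -c "
from lev import *
goto(.770,.175,-.036,.215)
goto(.770,.175,-.036,.105)
"
```

```text
shift cm [ 9.99 -3.43  0.15] turn deg [-0.02 -0.   -0.04] target [0.4463 0.0831 0.215 ] tcp [ 0.4808 -0.0167  0.2165]
shift cm [ 9.99 -3.43 11.15] turn deg [-0.02 -0.   -0.04] target [0.4463 0.0831 0.105 ] tcp [ 0.4808 -0.0167  0.2165]
```

Emit:
arm_command:
  plan: [4,-3.5,0,0,0,0,1,4,0,0,0,0,0,1,2,0,0,0,0,0,1,0,0,0,0,0,0,1,0,0,4,0,0,0,1,0,0,4,0,0,0,1,0,0,3,0,0,0,1,0,0,0,0,0,0,1]

```text
time: 14.92
tool_pos: [0.4441, 0.0817, 0.104]
ee_rot: [-3.136, 0.001, 1.57]
wrist_force: [-0.6, 0.3, 0.3]
width: 0.0006
```

Emit:
arm_command:
  plan: [0,0.5,0,0,0,0,1,0,0.5,0,0,0,0,1,0,0,0,0,0,0,1,0,0,0,0,0,0,1]

```text
time: 15.42
tool_pos: [0.4568, 0.0828, 0.1071]
ee_rot: [3.141, -0.0, 1.571]
wrist_force: [-0.5, 0.6, -0.4]
width: 0.0004
```

```bash
python3 -c "
from lev import *
goto(.770,.175,-.0225,.105)
s=shot('wrist');print(lever2(s),robot.get_obs()['wrist_force'])
"
```

```text
shift cm [0.03 0.31 0.21] turn deg [ 0.06 -0.   -0.08] target [0.4598 0.0832 0.105 ] tcp [0.4568 0.0828 0.1071]
[[0.788, 0.199], [0.786, 0.198], [0.785, 0.197], [0.782, 0.196], [0.779, 0.195]]
0.7848079381290083 [ 0.00867343 -0.32099409  0.36363917]
```

Emit:
arm_command:
  plan: [0,0.2,0,0,0,0,1,0,0.1,0,0,0,0,1,0,0.1,0,0,0,0,1,0,0,0,0,0,0,1,0,0,0,0,0,0,1]

```text
time: 16.1
tool_pos: [0.46, 0.0828, 0.1064]
ee_rot: [-3.141, -0.0, 1.571]
wrist_force: [-1.6, 0.3, 0.8]
width: 0.0005
```

```bash
python3 -c "
from lev import *
goto(.770,.175,-.0225,.105)
s=shot('wrist');print(lever2(s),robot.get_obs()['wrist_force'])
"
```

```text
shift cm [ 0.04 -0.02  0.14] turn deg [-0.04 -0.   -0.08] target [0.4598 0.0832 0.105 ] tcp [0.46   0.0828 0.1064]
[[0.784, 0.199], [0.783, 0.198], [0.783, 0.196], [0.778, 0.195], [0.777, 0.194]]
0.7825957845108791 [-1.50668814  0.10238139  0.81362128]
```

Emit:
arm_command:
  plan: [0,0.1,0,0,0,0,1,0,0.05,0,0,0,0,1,0,0,0,0,0,0,1,0,0,0,0,0,0,1]

```text
time: 16.65
tool_pos: [0.4619, 0.0829, 0.1065]
ee_rot: [3.142, -0.0, 1.571]
wrist_force: [-2.5, 0.4, 1.4]
width: 0.0005
```

```bash
python3 -c "
from lev import *
goto(.770,.175,-.0225,.105)
s=shot('wrist');print(lever2(s),robot.get_obs()['wrist_force'])
"
```

```text
shift cm [ 0.02 -0.2   0.15] turn deg [ 0.   -0.02 -0.08] target [0.4598 0.0832 0.105 ] tcp [0.4619 0.0829 0.1065]
[[0.775, 0.199], [0.773, 0.198], [0.77, 0.197], [0.769, 0.195], [0.766, 0.194]]
0.7704080627851289 [-2.66084046  1.82426332  1.44673385]
```

Retreat and check from above.

Emit:
arm_command:
  plan: [0,-1.5,0,0,0,0,1,0,-1.0,-2,0,0,0,1,0,0,-5,0,0,0,1,0,0,-4,0,0,0,1,-4,0,0,0,0,0,1,-4,2,0,0,0,0,1,-2,2.6,0,0,0,0,1,0,0,0,0,0,0,1]

```text
time: 17.7
tool_pos: [0.4832, -0.0186, 0.216]
ee_rot: [-3.141, 0.0, 1.568]
wrist_force: [-0.6, -0.5, -0.4]
width: 0.0007
```

Emit:
arm_command:
  plan: [0,0,0,0,0,0,1,0,0,0,0,0,0,1]

```text
time: 17.95
tool_pos: [0.4822, -0.0165, 0.2167]
ee_rot: [3.141, -0.0, 1.572]
wrist_force: [0.2, 1.2, -0.2]
width: 0.0004
```

```bash
python3 -c "
from lev import *
s=shot('wrist');print(robot.get_obs()['tool_pos'])
cv2.imwrite('pics/w12d.png',cv2.resize(s['pixels'][60:200,270:390,::-1],None,fx=4,fy=4,interpolation=cv2.INTER_NEAREST))
cv2.imwrite('pics/w12.png',s['pixels'][:,:,::-1])
for v in (133,135,137,139): print(v,[p for p in s['pixels'][v,318:345].tolist()])
s=shot('side');cv2.imwrite('pics/s12.png',s['pixels'][:,:,::-1])
"
```

```text
[ 0.48230962 -0.01644966  0.21672853]
133 [[187, 186, 180], [137, 136, 132], [117, 118, 114], [161, 162, 157], [198, 179, 173], [208, 128, 123], [164, 65, 61], [141, 89, 91], [208, 198, 206], [245, 249, 252], [244, 245, 247], [242, 242, 244], [242, 242, 244], [242, 242, 244], [243, 244, 245], [244, 246, 247], [243, 248, 251], [240, 208, 218], [238, 109, 110], [233, 81, 76], [219, 125, 120], [199, 181, 175], [193, 195, 188], [192, 193, 186], [193, 192, 186], [193, 192, 186], [193, 192, 186]]
135 [[188, 186, 181], [138, 138, 133], [112, 112, 110], [153, 154, 149], [199, 178, 172], [210, 128, 122], [166, 66, 60], [143, 90, 92], [211, 201, 209], [245, 249, 252], [244, 245, 246], [242, 242, 244], [242, 242, 244], [243, 243, 245], [243, 244, 245], [244, 246, 247], [243, 249, 251], [240, 209, 218], [238, 109, 110], [233, 81, 76], [219, 125, 119], [198, 179, 174], [193, 195, 188], [193, 193, 187], [193, 192, 186], [194, 193, 186], [194, 193, 186]]
137 [[189, 188, 181], [146, 146, 142], [121, 122, 119], [153, 154, 150], [199, 178, 171], [209, 127, 122], [166, 64, 60], [144, 90, 93], [212, 201, 210], [245, 249, 251], [244, 245, 247], [242, 242, 244], [242, 242, 244], [243, 243, 245], [243, 244, 245], [244, 246, 247], [243, 249, 251], [240, 210, 219], [238, 110, 111], [233, 81, 76], [217, 123, 118], [199, 181, 175], [192, 194, 188], [193, 193, 187], [193, 193, 186], [194, 193, 186], [193, 192, 186]]
139 [[189, 189, 182], [149, 148, 144], [111, 113, 110], [142, 142, 139], [197, 175, 169], [210, 127, 122], [166, 64, 60], [143, 90, 92], [213, 202, 211], [245, 249, 251], [244, 245, 247], [242, 242, 244], [242, 242, 244], [243, 243, 245], [243, 244, 245], [244, 246, 247], [243, 249, 251], [241, 211, 221], [239, 111, 112], [233, 80, 75], [217, 123, 118], [198, 180, 173], [193, 194, 188], [193, 193, 187], [193, 192, 186], [193, 192, 185], [193, 192, 186]]
```

View pics/w12d.png

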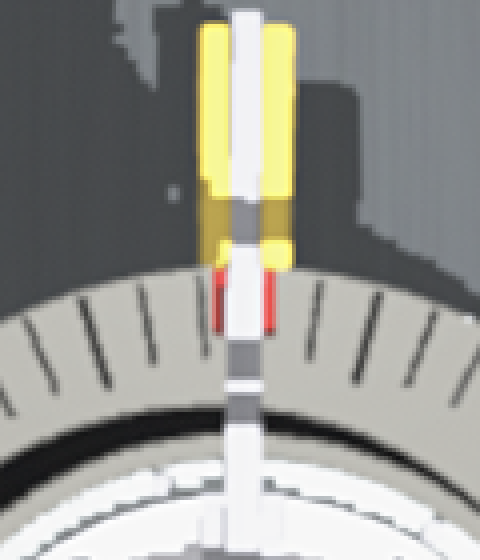

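View pics/s12.png

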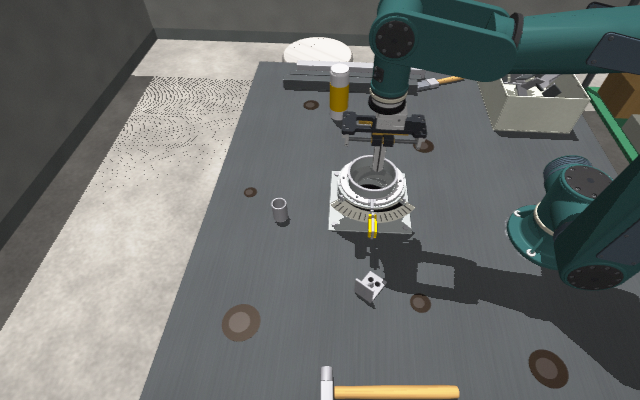

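```bash
python3 -c "
from bench import close_job
print(close_job())"
```

```text
the job is handed in; nothing more can be done
None
```

I pushed the lever to its open stop, then back until its pointer lay over the red set marker, and handed the job in at about 18 s. I only pushed it, with the closed fingertips against the outer faces of the grip cheeks, and never pinched it.

- **Open stop:** the lever measured 1.567 rad against the 1.571 rad stop. The wrist force then rose to about 15 N with no further movement.
- **Set marker:** I stopped short of the marker, looked from above and found about 0.01 rad left. I closed that with one small push and did not overshoot. In the last view from above, the pointer and the marker are both centred at pixel column 330.5, so they line up to within about half a pixel, or roughly 0.005 rad.
- **Left alone:** by eye, the marker sits in the same place against the scale marks as before. In the side view, the hammer, offcut, bracket and spray can show no visible change. The arm is raised clear and touching nothing.
- **Disagreement:** measured during pushing, the lever angle from the grip cheeks read about 0.01 rad higher than the view from above. I relied on the view from above for the final check.

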